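Load the tilting measuring stand with brackets

TASK

Load the folding measuring stand for the next run: snap its tilted plate down flat, swing the red-handled clamp lever all the way open, and push every aluminium bracket from the blue mat down into a nest of its own until it snaps fully home. With the plate still flat swing the lever fully shut over the brackets, and only then snap the plate back up to its tilted position, brackets held in place. Do not knock over or shift the white reference sphere.

Things in the scene. Friction and masses are not known exactly. Their poses are not given: they have to be found in the camera images.
- stand: The folding measuring stand, fixed to the granite: dark steel base 165 x 256 x 12 mm, left or right on the table. Origin on the granite under the base; x points towards the plate's hinge (away from the robot), y along the hinge, z up; directions below are in this frame. Its aluminium plate (115 x 224 x 10 mm) carries a row of four nests along y.
- tilt_plate (a joint): Tilt of the aluminium plate, rad: 0 = folded flat on the base, 1.05 = open (60 degrees, its front edge up, its loaded face away from the robot side). Over-centre springs hold it at either end and flip it about half-way (roughly 0.6 to 0.75, later when loaded); moving it takes about 5 to 12 N at the handle.
- plate_hinge (a point): Middle of the plate's hinge axis (along the stand's y): 50 mm behind the stand's origin (+x), 22 mm above the granite.
- plate_handle (a point): Middle of the black bow handle on the plate's front edge, for tilting the plate: a round bar 12 mm thick along the stand's y, free for 45 mm between its legs; 150 mm from the hinge axis along the plate and 34 mm above it across the plate; 56 mm above the granite when flat, about 169 mm when open. Pinch it from above across its bar; it turns freely between the fingers.
- clamp_lever (a joint): Clamp lever, rad: 0 = shut (keeper bar lying over the front shoulders of the brackets in the nests), 2.53 = open (145 degrees, bar and lever laid over to the front, clear of the nests). It stays where left; 2 to 3 N at its grip moves it. Shut, it bars the nests, and it cannot be shut over a bracket that is not home. It may start a little off shut.
- lever_hinge (a point): Point on the lever's hinge axis (parallel to the stand's y) in the lever's plane: on the plate, with the plate flat 30 mm in front (-x) of the stand's origin, 164 mm to its +y side, 41 mm above the granite.
- lever_handle (a point): Middle of the red grip at the end of the clamp lever: a round bar 12 mm thick, 40 mm long, along the stand's y, beyond the +y end of the nests, 55 mm from lever_hinge. Plate flat and lever at angle a, it lies at 35 degrees + a above +x as seen from the hinge, swinging up and over to the front (-x) as a grows. Pinch it from above across its bar; it turns freely between the fingers.
- mat: Thin blue sheet lying flat on the granite, 260 x 280 mm, under 1 mm thick, origin at its centre; the brackets stand on it at the start.
- seat1 (a point): Nest 1 of 4 (row along y, the -y end): the point where a bracket's centre lies when fully home; plate flat, 5 mm behind (+x) and 75 mm to -y of the stand's origin, 56 mm up; axes those of the plate. Pocket 36 (x) x 31.5 (y) mm, walls 18 mm high, floor 29 mm below this point; spring clip in the +y wall. A bracket set in stops on the clip 6 to 12 mm high; 10 to 15 N straight down snaps it home.
- bracket1_mid (a point): Centre of aluminium bracket 1 (2 to 4 of the four are there), 58 mm high, about 85 g: foot 34 (x) x 30 (y) x 26 mm, chamfered below, grooved on both y sides; above its middle an upright fin 12 mm thick (x), 24 wide (y), 32 high, to be gripped across x. This point is 29 mm above its underside; z up. It goes in any nest foot down, its x along the nest's x, either way round.
- seat2 (a point): Like seat1, for nest 2 of 4, 50 mm further along the stand's +y.
- bracket2_mid (a point): Centre of bracket 2, same as bracket1_mid; None if absent.
- seat3 (a point): Like seat1, for nest 3 of 4, 100 mm further along the stand's +y.
- bracket3_mid (a point): Centre of bracket 3, same as bracket1_mid; None if absent.
- seat4 (a point): Like seat1, for nest 4 of 4, 150 mm further along the stand's +y.
- bracket4_mid (a point): Centre of bracket 4, same as bracket1_mid; None if absent.
- ref_sphere: Bystander: white reference sphere, 30 mm diameter, on a steel stem and round foot 64 mm wide, 114 mm high in all; origin under its foot.
- bracket1: The same bracket 1, origin at the middle of its underside.
- bracket2: The same bracket 2, origin at the middle of its underside.
- bracket3: The same bracket 3, origin at the middle of its underside.
- bracket4: The same bracket 4, origin at the middle of its underside.

How it is judged:
On the way, in this order (a step that is already met when the one before it is completed fails the run):
1. The plate is folded flat and the clamp lever is open (value of joint tilt_plate below 0.06 rad and value of joint clamp_lever above 2.2 rad), for 0.2 s.
2. With the plate flat, every bracket is snapped fully home in a nest (value of joint tilt_plate below 0.06 rad and ((distance between bracket1_mid and seat1 below 0.004 m and z of bracket1 in the frame of seat1 below -0.025 m) or (distance between bracket1_mid and seat2 below 0.004 m and z of bracket1 in the frame of seat2 below -0.025 m) or (distance between bracket1_mid and seat3 below 0.004 m and z of bracket1 in the frame of seat3 below -0.025 m) or (distance between bracket1_mid and seat4 below 0.004 m and z of bracket1 in the frame of seat4 below -0.025 m)) and ((distance between bracket2_mid and seat1 below 0.004 m and z of bracket2 in the frame of seat1 below -0.025 m) or (distance between bracket2_mid and seat2 below 0.004 m and z of bracket2 in the frame of seat2 below -0.025 m) or (distance between bracket2_mid and seat3 below 0.004 m and z of bracket2 in the frame of seat3 below -0.025 m) or (distance between bracket2_mid and seat4 below 0.004 m and z of bracket2 in the frame of seat4 below -0.025 m)) and ((distance between bracket3_mid and seat1 below 0.004 m and z of bracket3 in the frame of seat1 below -0.025 m) or (distance between bracket3_mid and seat2 below 0.004 m and z of bracket3 in the frame of seat2 below -0.025 m) or (distance between bracket3_mid and seat3 below 0.004 m and z of bracket3 in the frame of seat3 below -0.025 m) or (distance between bracket3_mid and seat4 below 0.004 m and z of bracket3 in the frame of seat4 below -0.025 m)) and ((distance between bracket4_mid and seat1 below 0.004 m and z of bracket4 in the frame of seat1 below -0.025 m) or (distance between bracket4_mid and seat2 below 0.004 m and z of bracket4 in the frame of seat2 below -0.025 m) or (distance between bracket4_mid and seat3 below 0.004 m and z of bracket4 in the frame of seat3 below -0.025 m) or (distance between bracket4_mid and seat4 below 0.004 m and z of bracket4 in the frame of seat4 below -0.025 m))), for 0.2 s.
3. With the plate still flat and every bracket home, the clamp lever is shut (all of step 2 and value of joint clamp_lever below 0.15 rad), for 0.2 s.
At the end, for the whole second after the job is handed in: The plate is snapped open (tilt over 1.0 rad), the clamp lever shut (under 0.15 rad), every bracket present fully home in a nest (foot down, its centre within 4 mm of the nest's seat point, its underside at least 25 mm below that point) and at rest (value of joint tilt_plate above 1 rad and value of joint clamp_lever below 0.15 rad and ((distance between bracket1_mid and seat1 below 0.004 m and z of bracket1 in the frame of seat1 below -0.025 m) or (distance between bracket1_mid and seat2 below 0.004 m and z of bracket1 in the frame of seat2 below -0.025 m) or (distance between bracket1_mid and seat3 below 0.004 m and z of bracket1 in the frame of seat3 below -0.025 m) or (distance between bracket1_mid and seat4 below 0.004 m and z of bracket1 in the frame of seat4 below -0.025 m)) and ((distance between bracket2_mid and seat1 below 0.004 m and z of bracket2 in the frame of seat1 below -0.025 m) or (distance between bracket2_mid and seat2 below 0.004 m and z of bracket2 in the frame of seat2 below -0.025 m) or (distance between bracket2_mid and seat3 below 0.004 m and z of bracket2 in the frame of seat3 below -0.025 m) or (distance between bracket2_mid and seat4 below 0.004 m and z of bracket2 in the frame of seat4 below -0.025 m)) and ((distance between bracket3_mid and seat1 below 0.004 m and z of bracket3 in the frame of seat1 below -0.025 m) or (distance between bracket3_mid and seat2 below 0.004 m and z of bracket3 in the frame of seat2 below -0.025 m) or (distance between bracket3_mid and seat3 below 0.004 m and z of bracket3 in the frame of seat3 below -0.025 m) or (distance between bracket3_mid and seat4 below 0.004 m and z of bracket3 in the frame of seat4 below -0.025 m)) and ((distance between bracket4_mid and seat1 below 0.004 m and z of bracket4 in the frame of seat1 below -0.025 m) or (distance between bracket4_mid and seat2 below 0.004 m and z of bracket4 in the frame of seat2 below -0.025 m) or (distance between bracket4_mid and seat3 below 0.004 m and z of bracket4 in the frame of seat3 below -0.025 m) or (distance between bracket4_mid and seat4 below 0.004 m and z of bracket4 in the frame of seat4 below -0.025 m)) and linear speed of each of bracket1, bracket2, bracket3, bracket4 below 0.03 m/s); the robot touches nothing.
It fails at once if The reference sphere is shifted more than 15 mm or tipped (distance of ref_sphere from where it was at the start of the episode above 0.015 m or angle between ref_sphere's own z axis and vertical above 0.3 rad).
Of bracket1, bracket2, bracket3, bracket4 only 2 to 4 are there at a start; the rules pass over those that are not, and their reading is None.
At some moment in a run one of bracket1, bracket2, bracket3, bracket4 may be knocked a few centimetres aside while the robot is not near it.
It also fails if it takes over 210 s, if anything falls off the work surface, if the arm or the gripper's body presses on something with over 40 N, if the wrist force passes 120 N, or if a joint passes its speed limit or range.

ROBOT

A 6-joint arm with a two-finger parallel gripper is mounted at the origin on the work surface. World frame = base frame: x ahead of the robot, y to its left, z up, the work surface at z = 0. Lengths are in m, angles in rad, forces in N, time in s.
With the tool pointing down it reaches from about 0.275 to 1 m from the base axis. Payload 8.4 kg.
Tool frame: the origin (TCP) lies between the finger pads; the fingertips stand 8 mm ahead of it and the grasp point (between the pads) lies 11 mm behind it; z points along the fingers, y is the line along which they close (so a half turn about z gives the same grasp; the last joint's range is limited). The gripper opens to 85 mm and grips with 20 to 120 N. Pads are 22 mm wide; open, the fingers measure 114 mm over their backs; the gripper's body (76 mm by 85 mm) begins 54 mm behind the grasp point. The pads swing forward as they close: fully open they stand 13 mm farther back than shut.
Start: joints at [1.258, 0.353, 1.633, -0, 1.155, -0.002], TCP at [0.191, 0.595, 0.239] pointing down, gripper open.
Joint ranges: [-2.63, 2.63], [-0.92, 2.1], [0.06, 2.66], [-1.3, 4.44], [0, 2.69], [-3.02, 3.02]. Speed limits (rad/s): [2.22, 2.22, 2.79, 3.14, 3.14, 3.14].

INTERFACE

Orientations are given as [roll, pitch, yaw] about the fixed x, y, z axes, in that order (R = Rz(yaw) Ry(pitch) Rx(roll)).
In Python, from station import move_pose, movel, move_j, command_gripper, dwell, solve_ik, read_state, snapshot, camera_params, IKError, hand_in gives the robot as it stands. The module is installed in compiled form; this text tells all that it offers. Calls block until the motion is done:
- move_pose(position, orientation): joint-space move of the TCP to a pose.
- movel(position, frame=None, rate=0.15, max_force=None): straight line of the TCP; frame=None keeps the orientation; rate is the mean speed in m/s. With max_force (N) it stops when the force on the tool has changed by that much, and returns True; else False.
- move_j(angles): joint-space move.
- command_gripper(opening, grasp_force=None): opening from 0.0 (shut) to 1.0 (fully open); grasp_force is the grip in N (None keeps the last); returns when the fingers have stopped.
- dwell(seconds).
- solve_ik(position, orientation): joint angles nearest the present ones, or None.
- read_state(): the state.
- snapshot(name): name is "scene" or "top" or "wrist"; returns the picture (420x560x3 uint8, blue, green, red); there is no depth.
- camera_params(name): a dict with "vertical_fov" (degrees; the focal length in pixels is half the picture's height over the tangent of half this angle, whatever the lens; pixels are square), "cx", "cy" (the principal point, pixels), "extrinsics" (4x4, takes a point from camera to world coordinates); the wrist camera has in their place "hand_eye" (4x4, takes a point from camera to tool coordinates, whose origin is the TCP and whose axes are the flange's). Camera axes: x right, y up, looking along -z (the intrinsics and any distortion apply to the point x, -y, -z); pixel columns grow to the right and rows downward; lengths in m; the calibration is good to about 2 mm. A picture is of the moment at which its call begins: read the wrist's pose just before it. camera_params takes no time and is no camera call.
A pose or a line that the arm cannot do raises IKError and nothing moves.
- hand_in(): hands the job in; it is judged then, once.
The state is a dict: "t": time; "joints": joint angles; "qvel": joint speeds; "joint_efforts": joint torques, N m; "ee_pos": TCP position; "eef_rot": TCP orientation; "wrist_force": force on the tool from outside, world axes, zero at the start; "ft_torque": the same for the moment, N m; "grip_width": opening from 0.0 (shut) to 1.0 (fully open); "finger_force": force on a finger pad.
Only numpy, scipy, OpenCV 4.12 (cv2) and the standard library are available. Lean on these libraries where they do the work, as an engineer would, in place of code of your own. Each camera call takes 0.05 s, during which the arm holds its last target. There are 200 camera calls.

## Working session

There is one attempt and no reset: what is moved stays moved. The work goes in short steps, each a Python script; the robot and the scene stay as the last script left them, time stands still between calls to the robot, and variables do not carry over. Pictures are saved under pics/ and viewed, at most 14 in all, crops included, and the job is handed in when it is done.

```bash
mkdir -p pics
python3 - <<'E'
from station import *
import cv2,numpy as np
np.set_printoptions(precision=4,suppress=True)
for n in("scene","top"):
    cv2.imwrite(f"pics/{n}0.png",snapshot(n)); print(n,camera_params(n))
print(camera_params("wrist")); print(read_state())
E
```

```text
scene {'vertical_fov': 42.408327514541746, 'cx': 281.63445944772167, 'cy': 205.43027471165686, 'extrinsics': array([[ 0.4467, -0.6699,  0.593 ,  1.1973],
       [ 0.8947,  0.3317, -0.2993, -0.2794],
       [ 0.0038,  0.6643,  0.7475,  0.8515],
       [ 0.    ,  0.    ,  0.    ,  1.    ]])}
top {'vertical_fov': 44.847644896412284, 'cx': 281.04235069139605, 'cy': 209.89397499685987, 'extrinsics': array([[-0.0239,  0.9909, -0.1326,  0.4719],
       [-0.9997, -0.0246, -0.0042,  0.0064],
       [-0.0074,  0.1325,  0.9912,  1.0412],
       [ 0.    ,  0.    ,  0.    ,  1.    ]])}
{'vertical_fov': 66.62940115806425, 'cx': 276.51749200661993, 'cy': 211.56076317978602, 'hand_eye': array([[ 0.0001,  0.9662,  0.2578,  0.0656],
       [ 1.    , -0.0001, -0.0003, -0.0001],
       [-0.0003,  0.2578, -0.9662, -0.1339],
       [ 0.    ,  0.    ,  0.    ,  1.    ]])}
{'t': 0.1, 'joints': array([ 1.2576,  0.3536,  1.6341, -0.    ,  1.1552, -0.0024]), 'qvel': array([-0.0001,  0.    , -0.0027, -0.0005, -0.0014, -0.0003]), 'joint_efforts': array([ -0.0001, -60.6355, -34.2819,  -0.0001,   0.004 ,  -0.    ]), 'ee_pos': array([0.191 , 0.5947, 0.2386]), 'eef_rot': array([-3.1403,  0.    ,  2.8308]), 'wrist_force': array([-0.9286,  0.2591,  0.3457]), 'ft_torque': array([ 0.0085,  0.0343, -0.0023]), 'finger_force': 0.0, 'grip_width': 0.9967021113838388}
```

View pics/top0.png

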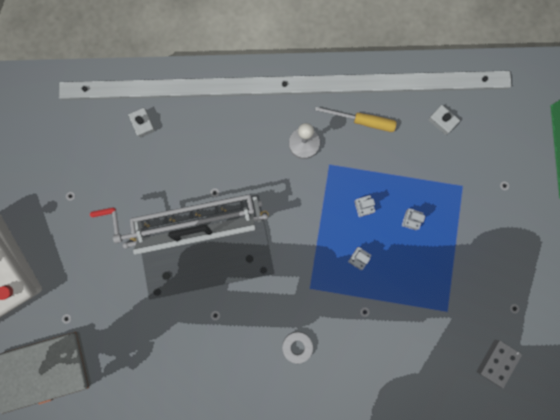

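View pics/scene0.png

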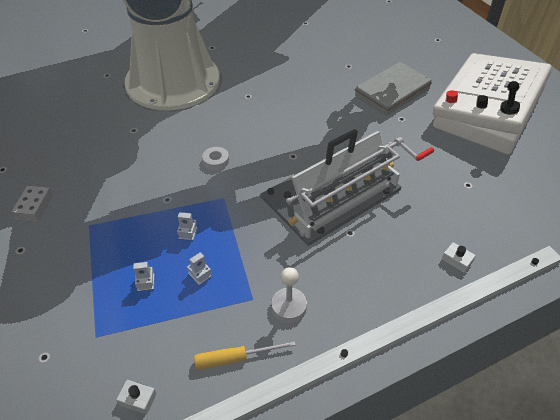

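```bash
cat > h.py <<'E'
from station import *
import cv2,numpy as np
from scipy.spatial.transform import Rotation as Rn
np.set_printoptions(precision=4,suppress=True)
def cam(name,st=None):
    c=camera_params(name); f=210/np.tan(np.radians(c["vertical_fov"])/2)
    if name=="wrist":
        T=np.eye(4); T[:3,:3]=Rn.from_euler("xyz",st["eef_rot"]).as_matrix(); T[:3,3]=st["ee_pos"]; E=T@c["hand_eye"]
    else: E=c["extrinsics"]
    return f,c["cx"],c["cy"],E
def ray(px,z,C):
    f,cx,cy,E=C; d=E[:3,:3]@np.array([(px[0]-cx)/f,-(px[1]-cy)/f,-1]); o=E[:3,3]
    return o+d*(z-o[2])/d[2]
def proj(P,C):
    f,cx,cy,E=C; p=(np.asarray(P)-E[:3,3])@E[:3,:3]; return np.array([cx+f*p[...,0]/-p[...,2],cy-f*p[...,1]/-p[...,2]]).T
def shot(fn):
    st=read_state(); im=snapshot("wrist"); cv2.imwrite(f"pics/{fn}.png",im); np.save(f"pics/{fn}.npy",np.r_[st["ee_pos"],st["eef_rot"]]); return cam("wrist",st),im
def loadC(fn):
    s=np.load(f"pics/{fn}.npy"); return cam("wrist",dict(ee_pos=s[:3],eef_rot=s[3:]))
def down(p,yaw): move_pose(list(p),[np.pi,0,yaw])
E
python3 - <<'E'
from h import *
C=cam("top")
for n,p,z in [("baseBL",(150,297),.012),("baseBR",(272,280),.012),("sph",(305,143),0),("sphtop",(306,131),.099),("b1",(365,205),.05),("b2",(413,218),.05),("b3",(361,258),.05),("handle",(190,232),.169)]: print(n,ray(p,z,C))
down([.42,.22,.40],1.7); shot("w_stand")
down([.47,-.25,.36],1.57); shot("w_mat")
print(read_state()["t"])
E
```

```text
baseBL [0.4405 0.2768 0.012 ]
baseBR [0.4684 0.0323 0.012 ]
sph [ 0.7517 -0.0429  0.    ]
sphtop [ 0.7485 -0.0408  0.099 ]
b1 [ 0.6101 -0.1546  0.05  ]
b2 [ 0.5821 -0.2472  0.05  ]
b3 [ 0.5066 -0.1421  0.05  ]
handle [0.5541 0.1677 0.169 ]
3.6417
```

View pics/w_stand.png

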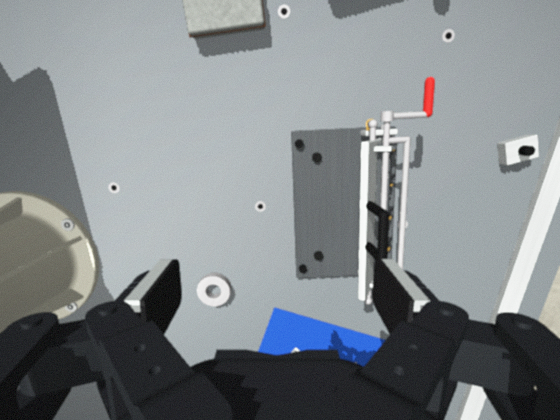

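View pics/w_mat.png

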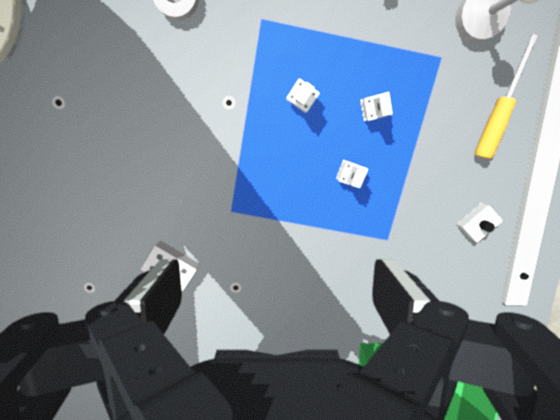

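```bash
cat >> h.py <<'E'
def S(o,p,th=None):
    "stand->world; o=(x,y,yaw)"
    c,s=np.cos(o[2]),np.sin(o[2]); p=np.asarray(p,float)
    return np.stack([o[0]+c*p[...,0]-s*p[...,1],o[1]+s*p[...,0]+c*p[...,1],p[...,2]],-1)
def plate(u,y,v,th): # u along plate from hinge, v above
    return [.05-u*np.cos(th)+v*np.sin(th),y,.022+u*np.sin(th)+v*np.cos(th)]
def grip(a,th,y=.164):
    return plate(.08-.055*np.cos(.6109+a),y,.019+.055*np.sin(.6109+a),th)
E
python3 - <<'E'
from h import *
C=loadC("w_stand")
A,B=ray((291,131),.012,C),ray((298,279),.012,C)
print(A,B,np.linalg.norm(A-B)); d=(A-B)/np.linalg.norm(A-B); yaw=np.arctan2(-d[0],d[1])
m=(A+B)/2+.0825*np.array([np.cos(yaw),np.sin(yaw),0]); o=[m[0],m[1],yaw]; print(o)
im=cv2.imread("pics/w_stand.png")
k=4; x0,y0=280,60; big=cv2.resize(im[y0:y0+150,x0:x0+190][:],None,fx=k,fy=k,interpolation=cv2.INTER_CUBIC)
big=cv2.resize(im[60:310,280:450],None,fx=2.35,fy=2.35,interpolation=cv2.INTER_CUBIC)
def dr(pts,col):
    for p in proj(S(o,np.array(pts)),C): cv2.circle(big,tuple(int(v) for v in (p-[280,60])*2.35),3,col,1)
dr([[-.0825,.128,.012],[-.0825,-.128,.012]],(0,255,0))
dr([plate(.15,y,.034,1.05) for y in(-.022,0,.022)],(0,255,255))
for a,c in((0,(255,0,0)),(.2,(255,0,255))): dr([grip(a,1.05,y) for y in (.144,.164,.184)],c)
m_=cv2.imread("pics/w_mat.png")[60:210,270:410]; m_=cv2.resize(m_,None,fx=2.8,fy=2.8,interpolation=cv2.INTER_CUBIC)
out=np.zeros((590,800,3),np.uint8); out[:min(590,big.shape[0]),:big.shape[1]]=big[:590]; out[:m_.shape[0],405:405+m_.shape[1]]=m_
cv2.imwrite("pics/z1.png",out)
E
```

```text
[0.4342 0.2811 0.012 ] [0.483  0.0284 0.012 ] 0.2573317294620174
[np.float64(0.5396101550607447), np.float64(0.17040249701521556), np.float64(0.19103922376694818)]
```

View pics/z1.png

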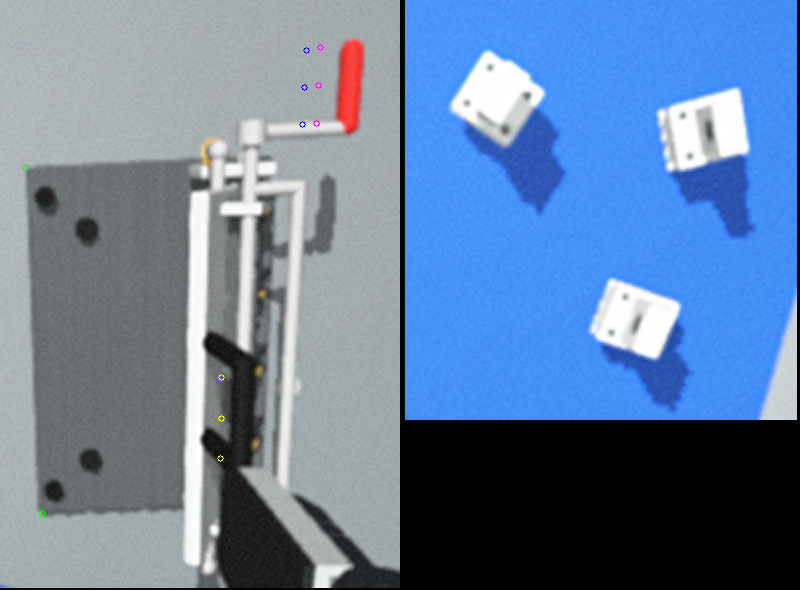

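```bash
cat >> h.py <<'E'
def go(o,p,dz=-.011,rate=.12,mf=None):
    q=S(o,p)+[0,0,dz]; return movel(list(q),rate=rate,max_force=mf)
def hnd(th): return plate(.15,0,.034,th)
E
python3 - <<'E'
from h import *
o=[.5492,.1723,.191]
p=S(o,hnd(1.05)); down([p[0],p[1],.30],o[2]+np.pi/2)
print(go(o,hnd(1.05),rate=.15,mf=15)); print(read_state()["ee_pos"],p)
command_gripper(0,40); st=read_state(); print(st["grip_width"],st["finger_force"],st["wrist_force"])
for th in np.linspace(.95,0,10):
    go(o,hnd(th)); s=read_state(); print(round(th,2),s["wrist_force"],s["grip_width"])
go(o,[hnd(0)[0],0,.053],mf=20); print(read_state()["wrist_force"])
command_gripper(.6); go(o,[hnd(0)[0],0,.15])
p=S(o,[-.0,.03,0]);down([p[0],p[1],.30],o[2]+np.pi/2); shot("w2"); print(read_state()["t"])
C=loadC("w2")
im=cv2.imread("pics/w2.png")
def dr(pts,col):
    for q in proj(S(o,np.array(pts)),C): cv2.circle(im,tuple(int(v) for v in q),2,col,1)
dr([plate(.15,y,.034,0) for y in(-.022,0,.022)],(0,255,255)); dr([[.005,y,.045] for y in (-.075,-.025,.025,.075)],(0,255,0))
for a,c in((0,(255,0,0)),(.3,(255,0,255))): dr([grip(a,0,y) for y in (.144,.164,.184)],c)
cv2.imwrite("pics/w2o.png",cv2.resize(im,None,fx=1.4,fy=1.4,interpolation=cv2.INTER_CUBIC))
E
```

```text
False
[0.5546 0.1733 0.1589] [0.554  0.1732 0.169 ]
0.12260074777205088 39.01188254356384 [4.6601 0.7154 0.5703]
0.95 [5.79   0.9301 1.7301] 0.12480912418765329
0.84 [3.016  3.1703 2.5276] 0.1248870365675525
0.74 [3.0709 4.2109 1.7038] 0.1253650082144149
0.63 [ 1.287   5.7745 -1.9083] 0.12420303316838022
0.53 [ 1.5294  6.7259 -5.3677] 0.12220551924452382
0.42 [ 1.7304  6.3256 -9.4786] 0.12129117329403867
0.32 [ 1.685   8.3204 -9.4968] 0.12037279478745579
0.21 [  4.0948   7.7749 -11.1568] 0.11957864916144469
0.11 [  3.51     7.7556 -11.0223] 0.12363947629921128
0.0 [  5.5549   7.1702 -12.795 ] 0.12270064460019962
[-1.3107  3.3288 17.6928]
12.3583
```

View pics/w2o.png

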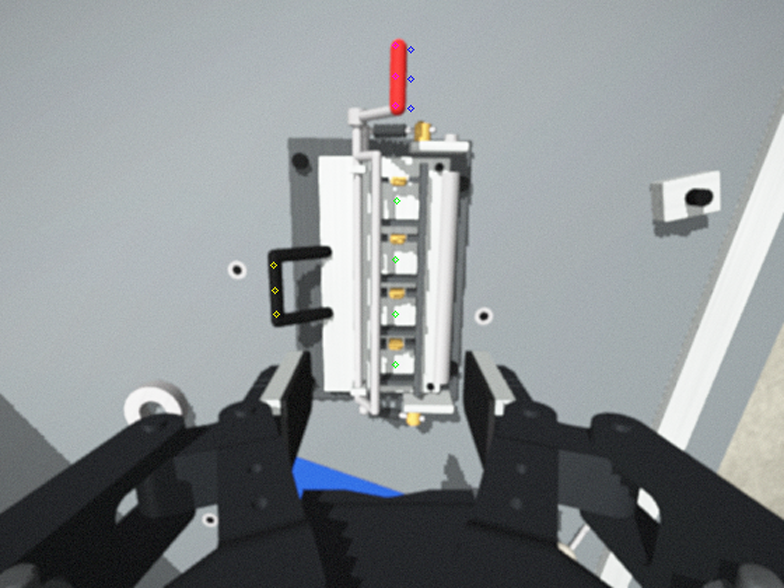

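Run:
```python
from h import *
o=[.5492,.1723,.191]
g=grip(.3,0); p=S(o,g); down([p[0],p[1],.20],o[2]+np.pi/2); command_gripper(.6)
print(go(o,g,mf=15)); command_gripper(0,30); print(read_state()["grip_width"])
for a in np.linspace(.5,2.53,10):
    go(o,grip(a,0)); s=read_state(); print(round(a,2),s["wrist_force"],s["grip_width"])
command_gripper(.5); go(o,[grip(2.53,0)[0],.164,.16])
C0=[]
for i,(x,y,z) in enumerate([(.005,-.10,.20),(.005,.0,.20)]):
    p=S(o,[x,y,0]);down([p[0],p[1],z],o[2]+np.pi/2); C,im=shot(f"n{i}")
    for q in proj(S(o,np.array([[.005+dx,yy+dy,.045] for yy in (-.075,-.025,.025,.075) for dx in (-.018,.018) for dy in (-.01575,.01575)]+[hnd(0)])),C): cv2.circle(im,tuple(int(round(v)) for v in q),2,(0,255,0),1)
    C0.append(im)
cv2.imwrite("pics/n.png",np.hstack([cv2.resize(i[:330,180:400],None,fx=1.8,fy=1.8,interpolation=cv2.INTER_CUBIC) for i in C0]))
print(read_state()["t"])
```

```text
False
0.12858356773278418
0.5 [ 3.6165 -0.6672  5.7621] 0.12786454545688022
0.73 [3.4282 0.2586 9.7447] 0.12425232353588593
0.95 [ 1.5779  2.1399 11.9854] 0.1289545171267861
1.18 [-0.9181  3.3646  9.8325] 0.12823593962229862
1.4 [-0.2475  6.5535  2.3443] 0.12557364391559486
1.63 [ 0.0712  7.2622 -2.2958] 0.12420924150207734
1.85 [ 5.6728  7.5447 -5.3358] 0.1286898178213975
2.08 [ 7.9708  5.925  -5.0538] 0.12971447803314373
2.3 [ 8.8332  6.2143 -4.2566] 0.12137875428822864
2.53 [7.6816 4.0411 3.7204] 0.1292417496915002
20.65
```

View pics/n.png

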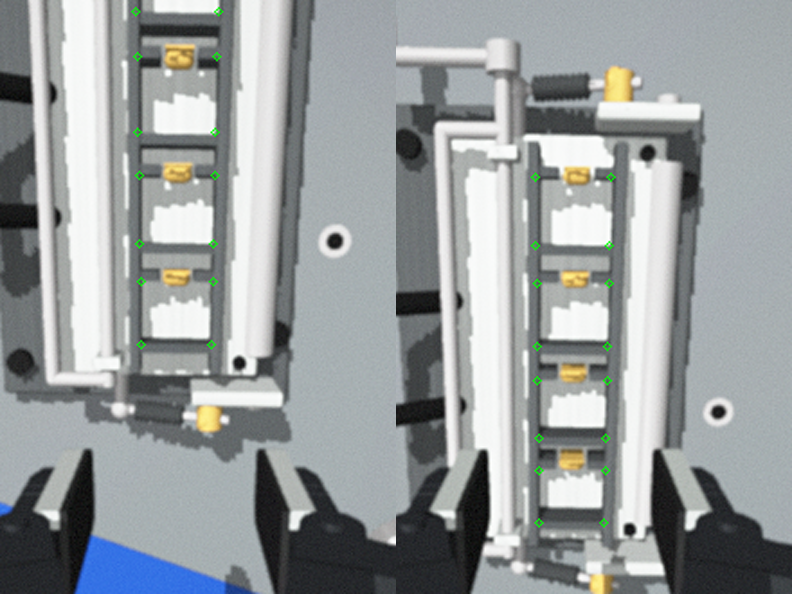

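```bash
cat >> h.py <<'E'
from scipy.optimize import minimize
BOX=[(.034,.030,0,.026),(.012,.024,.026,.058)]
def bfit(im,C,g):
    "fit bracket (x,y,yaw) to the white silhouette near guess g"
    c=proj([g[0],g[1],.03],C); h=75; x0,y0=[int(v)-h for v in c]; xs,ys=max(x0,0),max(y0,0)
    cr=im[ys:y0+2*h,xs:x0+2*h].astype(int); k=4
    m=(cr[...,2]>.62*cr[...,0])&(cr.max(2)>60)
    m=m.astype(np.uint8); n,L,stt,cen=cv2.connectedComponentsWithStats(m)
    i=1+np.argmin([np.linalg.norm(cen[j]+[xs,ys]-c)-.02*stt[j,4] for j in range(1,n)])
    m=cv2.resize((L==i)*255/1.,None,fx=k,fy=k,interpolation=cv2.INTER_LINEAR)>127
    def ren(p):
        r=np.zeros(m.shape,np.uint8)
        for a,b,z0,z1 in BOX:
            P=np.array([[sx*a/2,sy*b/2,z] for sx in(-1,1) for sy in(-1,1) for z in(z0,z1)])
            q=(proj(S(p,P),C)-[xs,ys]+.5)*k-.5
            cv2.fillConvexPoly(r,cv2.convexHull(np.round(q*16).astype(np.int32)),1,shift=4)
        return r>0
    def cost(p): r=ren(p); return 1-(r&m).sum()/max(1,(r|m).sum())
    best=None
    for dy in np.radians([-25,-12,0,12,25]):
        s0=np.array([g[0],g[1],g[2]+dy]); sim=s0+np.vstack([np.zeros(3),np.diag([.006,.006,.15])])
        r=minimize(cost,s0,method="Nelder-Mead",options=dict(initial_simplex=sim,xatol=1e-4,fatol=1e-4))
        if best is None or r.fun<best.fun: best=r
    return best.x,best.fun
E
python3 - <<'E'
from h import *
C=loadC("w_mat"); im=cv2.imread("pics/w_mat.png")
for n,px,yaw in [("A",(303,95),-37),("B",(377,106),13),("C",(352,174),-18)]:
    g=ray(px,.03,C); x,f=bfit(im,C,[g[0],g[1],np.radians(yaw)]); print(n,g,x,np.degrees(x[2]),f)
E
```

```text
A [ 0.5063 -0.1423  0.03  ] [ 0.5062 -0.1414 -0.6025] -34.51897893275267 0.05635112516273011
B [ 0.6088 -0.1566  0.03  ] [ 0.6088 -0.1566 -0.2094] -12.0 1.0
C [ 0.5801 -0.2509  0.03  ] [ 0.5801 -0.2509 -0.7505] -43.0 1.0
```

```bash
sed -i 's/i=1+np.argmin.*/i=min((j for j in range(1,n) if 150<stt[j,4]<6000),key=lambda j:np.linalg.norm(cen[j]+[xs,ys]-c))/' h.py
python3 - <<'E'
from h import *
C=loadC("w_mat"); im=cv2.imread("pics/w_mat.png"); W=[]
for n,px,yaw in [("A",(303,95),-37),("B",(377,106),13),("C",(352,174),-18)]:
    g=ray(px,.03,C); x,f=bfit(im,C,[g[0],g[1],np.radians(yaw)]); print(n,x,np.degrees(x[2]),f); W.append(x)
# closer look at A
x=W[0]; q=x[2]+np.pi/2; p=x[:2]-.03*np.array([np.cos(q),np.sin(q)])
down([p[0],p[1],.20],q); command_gripper(.6); C,im=shot("a1"); y,f=bfit(im,C,x); print(y,np.degrees(y[2]),f,read_state()["t"])
for a,b,z0,z1 in BOX:
    P=np.array([[sx*a/2,sy*b/2,z] for sx,sy in((-1,-1),(-1,1),(1,1),(1,-1)) for z in(z1,)])
    cv2.polylines(im,[np.round(proj(S(y,P),C)).astype(int)],True,(0,0,255),1)
cv2.imwrite("pics/a1o.png",im)
E
```

```text
A [ 0.5062 -0.1414 -0.6025] -34.51897893275267 0.05635112516273011
B [ 0.6121 -0.156   0.2618] 15.000996109074737 0.060788944284089874
C [ 0.5828 -0.2524 -0.314 ] -17.991826148152292 0.057483063026072645
[ 0.5058 -0.1422 -0.6014] -34.45936449359453 0.04599428100615521 22.25
```

View pics/a1o.png

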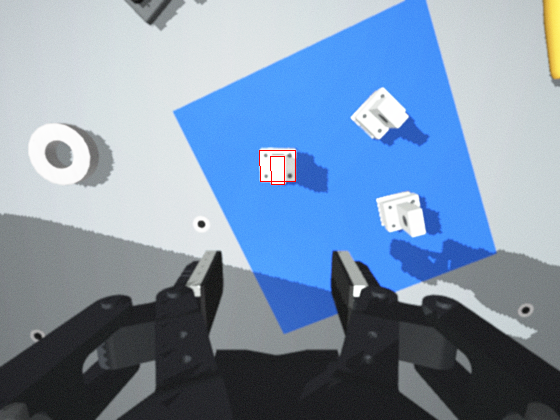

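```bash
cat >> h.py <<'E'
O=[.5492,.1723,.191]; HZ=.038
def look(x,fn,h=.20):
    q=x[2]+np.pi/2; p=x[:2]-.03*np.array([np.cos(q),np.sin(q)])
    down([p[0],p[1],h],q); C,im=shot(fn); y,f=bfit(im,C,x); print("fit",y,round(f,3)); return y,f
def pick(y):
    q=y[2]+np.pi/2; down([y[0],y[1],.12],q)
    print("desc",movel([y[0],y[1],HZ],rate=.12,max_force=12)); command_gripper(0,90)
    s=read_state(); print("grip",s["grip_width"],s["finger_force"],s["ee_pos"])
    movel([y[0],y[1],.16],rate=.2); s=read_state(); print("lift",s["grip_width"],s["wrist_force"])
def place(n,dx=0,dy=0):
    p=S(O,[.005+dx,-.075+.05*(n-1)+dy,0]); q=O[2]+np.pi/2
    down([p[0],p[1],.17],q); movel([p[0],p[1],HZ+.055],rate=.15)
    w=read_state()["wrist_force"]
    for z in (.040,.036,.032,.029,.027,.026):
        hit=movel([p[0],p[1],HZ+z],rate=.04,max_force=30); s=read_state()
        print(z,"h=%.4f"%(s["ee_pos"][2]-HZ),s["ee_pos"][:2]-p[:2],s["wrist_force"]-w)
        if hit: break
    return hit
E
python3 - <<'E'
from h import *
pick(np.array([.5058,-.1422,-.6014])); place(3); print(read_state()["grip_width"],read_state()["t"])
E
```

```text
desc False
grip 0.1251658478973923 88.4237551689148 [ 0.5063 -0.1423  0.0388]
lift 0.12180130061844024 [ 0.1104 -0.5331 -1.6952]
0.04 h=0.0399 [0.0003 0.    ] [ 2.2334 -2.0813 -2.0039]
0.036 h=0.0360 [ 0.0005 -0.0004] [ 1.9789 -5.7712  1.8733]
0.032 h=0.0316 [ 0.0003 -0.0002] [ 4.2397 -3.3678 -4.7819]
0.029 h=0.0287 [0.0003 0.    ] [ 4.3662 -1.2821 -5.6975]
0.027 h=0.0277 [0.0005 0.0001] [ 1.2992 -4.0007  5.0371]
0.026 h=0.0277 [0.0005 0.    ] [-1.0936 -4.386  16.5474]
0.1205128566415438 28.45
```

```bash
cat >> h.py <<'E'
def rel():
    command_gripper(.3); p=read_state()["ee_pos"]; movel([p[0],p[1],.17],rate=.2)
def press(n):
    command_gripper(0,60); p=S(O,[.005,-.075+.05*(n-1),0]); movel([p[0],p[1],.12],rate=.15)
    print("press",movel([p[0],p[1],.085],rate=.03,max_force=22),read_state()["ee_pos"],read_state()["wrist_force"]); movel([p[0],p[1],.17],rate=.2)
E
python3 - <<'E'
from h import *
rel(); press(3); command_gripper(.6)
y,f=look(np.array([.6121,-.156,.2618]),"b1")
if f<.09: pick(y); place(2); print(read_state()["grip_width"],read_state()["t"])
E
```

```text
press True [0.5499 0.1979 0.0931] [-1.594   0.6785  8.1309]
fit [ 0.6118 -0.1567  0.2496] 0.046
desc False
grip 0.1254044850780897 88.64041328430176 [ 0.6124 -0.1568  0.0389]
lift 0.12398160438535813 [ 0.2429 -0.1153 -1.7298]
0.04 h=0.0399 [-0.0001  0.    ] [-0.6789 -0.7241 -0.1293]
0.036 h=0.0358 [ 0.     -0.0006] [ 1.9836 -7.0366  0.6648]
0.032 h=0.0314 [-0.0001 -0.0004] [ 1.8188 -6.1931 -5.322 ]
0.029 h=0.0289 [-0.0001  0.0001] [ 1.2    -2.0843 -1.7171]
0.027 h=0.0279 [0.0002 0.0002] [-1.4885 -3.3604  7.9813]
0.026 h=0.0278 [0.0003 0.0002] [-5.3215 -4.6095 19.8958]
0.1286960824736741 39.825
```

Press contact at TCP 0.0931 (tips 0.085) matches a bracket fully home. On to the third.

Run:
```python
from h import *
rel(); press(2); command_gripper(.6)
y,f=look(np.array([.5828,-.2524,-.314]),"c1")
if f<.09:
    pick(y); place(1); print(read_state()["grip_width"]); rel(); press(1)
    p=S(O,[0,-.03,0]); down([p[0],p[1],.30],O[2]+np.pi/2); C,im=shot("n3")
    cv2.imwrite("pics/n3z.png",cv2.resize(im[:330,130:480],None,fx=1.8,fy=1.8))
cv2.imwrite("pics/top3.png",snapshot("top")); print(read_state()["t"])
```

```text
press True [0.5594 0.1488 0.0931] [-2.151  -1.4238  8.4427]
fit [ 0.5824 -0.2527 -0.3257] 0.048
desc False
grip 0.12096819713972731 88.59752655029297 [ 0.583  -0.253   0.0389]
lift 0.126593906456592 [-0.6974  0.1225 -0.5392]
0.04 h=0.0399 [-0.0001 -0.0001] [ 0.2705 -3.0088 -0.5946]
0.036 h=0.0358 [-0.0002 -0.0007] [ 0.4553 -7.4908  2.1535]
0.032 h=0.0312 [-0.0007 -0.0004] [ 0.7322 -5.6264 -4.945 ]
0.029 h=0.0289 [-0.0001 -0.    ] [ 0.9796 -3.717  -0.5911]
0.027 h=0.0278 [0.0003 0.    ] [-2.3187 -4.5619  7.3084]
0.026 h=0.0277 [0.0003 0.    ] [-4.4151 -4.5778 19.3757]
0.12634487909310954
press True [0.5689 0.0997 0.0931] [-2.1171  0.5119  8.7499]
55.425
```

View pics/n3z.png

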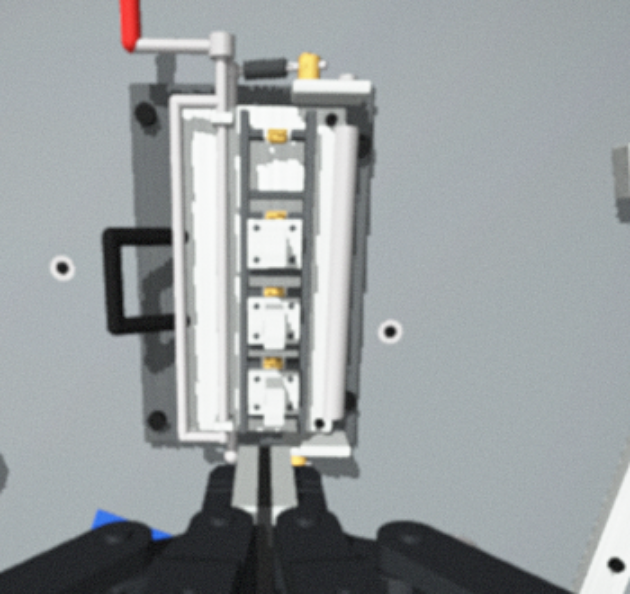

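Run:
```python
from h import *
q=O[2]+np.pi/2
g=grip(2.53,0); p=S(O,g); down([p[0],p[1],.20],q); command_gripper(.6)
print(go(O,g,mf=15)); command_gripper(0,30); print(read_state()["grip_width"])
for a in np.r_[np.linspace(2.3,.15,10),.05,0,-.04]:
    h=go(O,grip(a,0),mf=30); s=read_state(); print(round(a,2),h,s["wrist_force"],s["grip_width"])
command_gripper(.5); go(O,[grip(0,0)[0],.164,.17])
p=S(O,[0,0,0]); down([p[0],p[1],.30],q); C,im=shot("s1")
for a,c in((0,(255,0,0)),(.15,(0,255,255))):
    for x in proj(S(O,np.array([grip(a,0,y) for y in (.144,.164,.184)])),C): cv2.circle(im,tuple(int(round(v)) for v in x),2,c,1)
cv2.imwrite("pics/s1z.png",cv2.resize(im[:330,130:480],None,fx=1.8,fy=1.8)); print(read_state()["t"])
```

```text
False
0.12392452721647154
2.3 False [10.2755 -2.4113 -2.6137] 0.12804473842671382
2.06 False [ 9.1719 -2.2352 -3.3415] 0.12432268775765469
1.82 False [ 6.0571 -0.3815 -4.7658] 0.13138089249446697
1.58 False [-3.9066 -0.1173  4.8798] 0.12554733197630513
1.34 False [-14.7404  -1.1703  21.3836] 0.12644600547487525
1.11 False [-8.237  -4.164  19.9395] 0.13000162376621313
0.87 False [-1.213  -5.0629 13.3226] 0.12415874305120424
0.63 False [ 1.6757 -3.1604  8.5585] 0.12521713801304546
0.39 False [ 3.897  -1.609   1.8201] 0.12409570001779642
0.15 False [ 4.5389 -4.0179  4.6745] 0.1246073609694927
0.05 False [ 4.6255 -4.1288  2.355 ] 0.12611231903787706
0.0 False [ 4.439  -3.4277  3.8231] 0.12432230305818207
-0.04 False [ 2.8662 -4.5454  5.4541] 0.12598500822694786
64.5417
```

View pics/s1z.png

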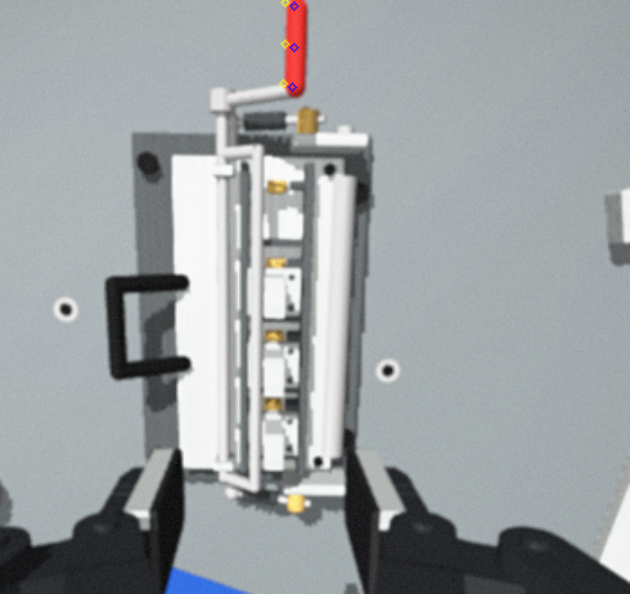

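Run:
```python
from h import *
q=O[2]+np.pi/2
p=S(O,hnd(0)); down([p[0],p[1],.20],q); command_gripper(.6)
print(go(O,hnd(0),mf=15)); command_gripper(0,50)
for th in np.r_[np.linspace(.1,1.0,10),1.05,1.07]:
    h=go(O,hnd(th),rate=.1,mf=40); s=read_state(); print(round(th,2),h,s["wrist_force"],s["grip_width"])
command_gripper(.5); x=hnd(1.05); go(O,[x[0],0,.30])
p=S(O,[-.12,-.03,0]); down([p[0],p[1],.40],q); C,im=shot("f1")
for c,pts in(((0,255,255),[plate(.15,y,.034,1.05) for y in(-.022,0,.022)]),((255,0,0),[grip(0,1.05,y) for y in (.144,.164,.184)])):
    for x in proj(S(O,np.array(pts)),C): cv2.circle(im,tuple(int(round(v)) for v in x),2,c,1)
cv2.imwrite("pics/f1z.png",cv2.resize(im[:330,200:480],None,fx=1.8,fy=1.8)); print(read_state()["t"])
cv2.imwrite("pics/sc.png",cv2.resize(snapshot("scene")[100:320,220:480],None,fx=2.7,fy=2.7,interpolation=cv2.INTER_CUBIC))
```

```text
False
0.1 False [  5.7897   1.5911 -12.342 ] 0.11937158167366832
0.2 False [  7.047    0.2154 -14.6995] 0.1216367105737211
0.3 False [  4.4627  -0.7854 -12.7888] 0.11707450483748726
0.4 False [ 1.2332 -1.5111 -8.7364] 0.11979206358891249
0.5 False [-3.479  -4.2149 -4.1773] 0.11721936739923228
0.6 False [-9.9086 -6.3366  6.6886] 0.11860608495573784
0.7 False [-14.2569  -6.9753  14.713 ] 0.11953230092748669
0.8 False [-12.8532  -8.5037  24.058 ] 0.11780954250988773
0.9 False [-6.4601 -9.6518 22.8345] 0.11725119515825348
1.0 False [-1.2864 -9.0373 16.3532] 0.12024394946000194
1.05 False [-3.0707 -9.2229 15.0961] 0.11856633258042835
1.07 False [-11.3693  -9.2165  15.8324] 0.11978451641826623
73.225
```

View pics/f1z.png

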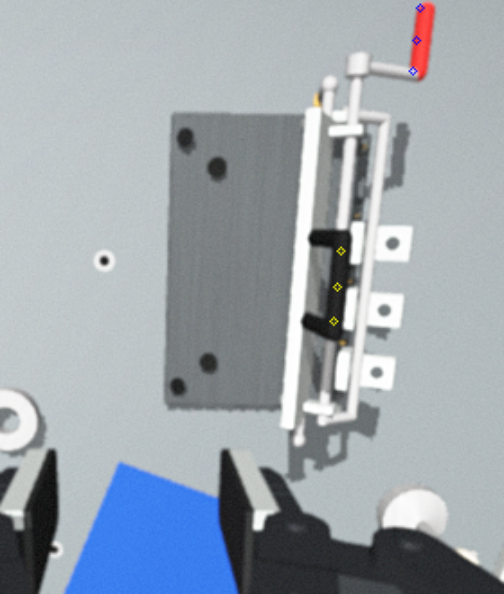

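View pics/sc.png

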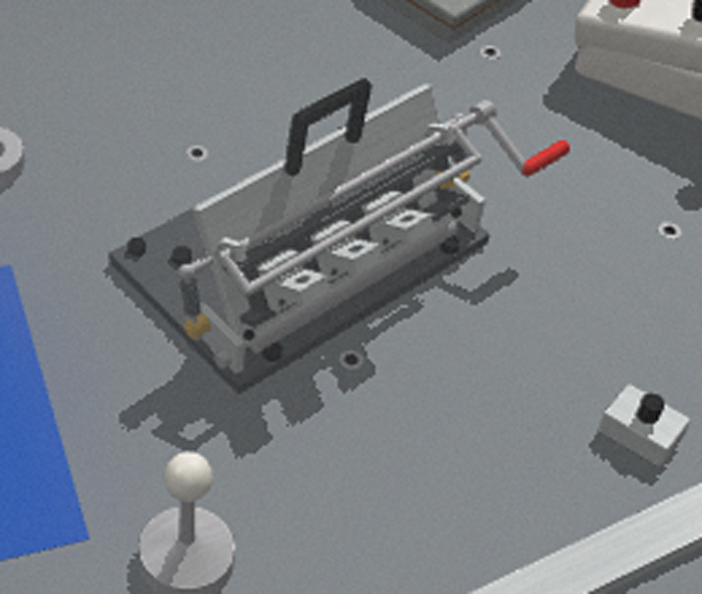

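The plate stands open, with the handle at about (342,285) in the crop. The brackets sit under the bar, and the sphere is still upright. To confirm the lever is fully shut, I'll press its grip lightly in the shutting direction; contact height gives its angle.

Run:
```python
from h import *
q=O[2]+np.pi/2; g=grip(0,1.05); p=S(O,g); print(g)
command_gripper(0,30); down([p[0],p[1],.20],q); movel([p[0],p[1],.12],rate=.15)
print(movel([p[0],p[1],g[2]+.006+.008-.006],rate=.02,max_force=6)); s=read_state(); z=s["ee_pos"][2]-.014
print("z grip",z,s["wrist_force"], "a~",(z-g[2])/.05)
movel([p[0],p[1],.25],rate=.2); p=S(O,[-.12,-.03,0]); down([p[0],p[1],.40],q); dwell(.5); print(read_state()["t"])
C,im=shot("f2"); print(cv2.absdiff(im,cv2.imread("pics/f1.png"))[:330].max(2).__gt__(60).sum())
```

```text
[np.float64(0.07645776277937863), 0.164, np.float64(0.07746583206791852)]
True
z grip 0.07729418662441613 [-2.0001 -0.8927  6.7818] a~ -0.003432908870047713
79.675
11988
```

```bash
python3 -c "
import cv2;cv2.imwrite('pics/f2z.png',cv2.resize(cv2.imread('pics/f2.png')[:330,200:480],None,fx=1.8,fy=1.8))"
```

```text
(no output)
```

View pics/f2z.png

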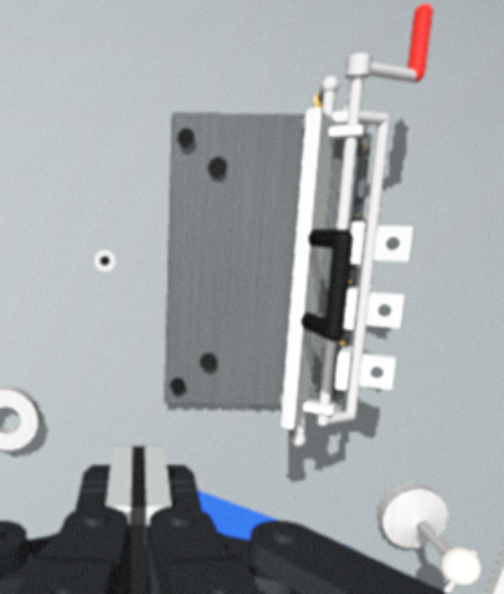

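The view is the same as before: plate up, handle at (340,285), lever shut with its grip at (421,42), and all three brackets in place.

```bash
python3 -c "
from station import *
print(hand_in())"
```

```text
the job is handed in; nothing more can be done
None
```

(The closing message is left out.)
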